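# Lock the red cap on the collecting canister at the gift shop till

### The arm

A 7-joint arm with a two-finger parallel gripper is mounted at the origin on the work surface. World frame = base frame: x ahead of the robot, y to its left, z up, the work surface at z = 0. Lengths are in m, angles in rad, forces in N, time in s.
With the tool pointing down it reaches from about 0.425 to 0.925 m from the base axis. Payload 6.8 kg.
Tool frame: the origin (TCP) lies on the centre line of the jaws, within the pads' length; the fingertips stand 19 mm ahead of it and the grasp point (between the pads) is the TCP; z points along the fingers, y is the line along which they close (so a half turn about z gives the same grasp; the last joint's range is limited). The gripper opens to 85 mm and grips with 20 to 120 N. Pads are 22 mm wide; open, the fingers measure 114 mm over their backs; the gripper's body (76 mm by 85 mm) begins 54 mm behind the grasp point. The pads swing forward as they close: fully open they stand 13 mm farther back than shut.
Start: joints at [0.994, 0.477, 0.022, 1.555, -0.011, 1.109, -0.083], TCP at [0.305, -0.602, 0.215] pointing down, gripper open.
Joint ranges: [-2.96, 2.96], [-0.34, 2.1], [-1.41, 1.46], [0.24, 2.44], [-1.37, 4.51], [0.17, 1.92], [-2.96, 2.96]. Speed limits (rad/s): [2.39, 2.39, 3.14, 3.14, 3.14, 3.14, 3.14].

### API

Orientations are given as a rotation vector (axis times angle).
In Python, from bench import r gives the robot as it stands. The module is installed in compiled form; this text tells all that it offers.
- The arm moves only by the tool arm_command, never from a script. Its argument "rows" is a list of rows, each an object of numbers: "fingers": the opening, from -1 (shut) to 1 (fully open); "x", "y", "z": the shift along the tool's x, y, z in m; "ax", "ay", "az": the turn, a rotation vector about the tool's x, y, z in degrees. In form: [{"fingers": .., "x": .., "y": .., "z": .., "ax": .., "ay": .., "az": ..}, ...]. A call has 1 to 10 rows; each row shifts and turns the commanded pose from where the row before left it, along the tool's axes as they then stand; what a row does not reach is not made up. A row lasts 1/12 s, in which the tool goes at most 41.7 mm and 7.16 degrees, less where a joint would pass 70% of its speed; a pose out of reach is approached as far as the arm can. A call is refused whole if a number of a shift passes 0.0417 or a number of a turn 7.16, either way. A call with a gripper value outside its range is refused whole. The fingers move at their own pace and stop on an object; "grip_force" is the grip in N (left out, the last holds). Time passes only in rows, so rows that do not move let the fingers close. It gives the time, the measured TCP pose, the force, the opening and the grip force at its end, in the units of the state.
- r.get_obs(): the state, without advancing time (a new reading comes with each control period).
- r.grab_frame(name): name is "scene" or "top" or "wrist"; returns a dict with "frame" (384x512x3 uint8, red, green, blue), "depth" (384x512 float32, m along the optical axis (not along the pixel's ray), 0 where there is no reading), "K" (3x3 intrinsics, pixels), "world_from_camera" (4x4, takes a point from camera to world coordinates). Camera axes: x right, y down, z forward; pixel columns grow to the right and rows downward; lengths in m; the calibration is good to about 2 mm. A picture is of the moment at which its call begins.
- r.hand_in(): hands the job in; it is judged then, once.
The state is a dict: "clock": time; "joints": joint angles; "qvel": joint speeds; "tau": joint torques, N m; "tcp_pos": TCP position; "orientation": TCP orientation; "contact_force": force on the tool from outside, world axes, zero at the start; "moment": the same for the moment, N m; "grip_width": finger opening in m; "gripper_force": force on a finger pad.
Only numpy, scipy, OpenCV 4.12 (cv2) and the standard library are available. Lean on these libraries where they do the work, as an engineer would, in place of code of your own. Each camera call takes 0.05 s, during which the arm holds its last target. There are 200 camera calls.

### The job

Close the red coin collecting canister on the shop counter with its red cap: set the cap's two lugs into the slots of the mouth, press it down against the spring until the flange meets the rim, twist it clockwise (seen from above) a full quarter turn so that it locks, and let go. Leave the yellow cap where it lies.

Things in the scene. Friction and masses are not known exactly. Their poses are not given: they have to be found in the camera images.
- red_cap: Red cap, 130 g. Origin: centre of underside, z up. Spigot 54 mm across, z 0 to 19 mm, with two lugs at its foot towards +x and -x (78 mm over both, 14 wide, z 0 to 7). Flange 92 mm across, z 19 to 25, with white marks over the lugs. On it a grip bar along x, over the lugs: 62 mm long, 18 thick, z 25 to 59. Lies on the counter the right way up.
- yellow_cap: Yellow cap, same shape and origin as the red cap; belongs to the yellow canister. Not to be moved.
- red_canister: Canister with red collar, fixed, open on top. Origin: centre of underside; 112 mm across, rim at z 110 mm. Mouth 64 mm across in a ring 8 mm thick, two lug slots towards its +x and -x, 27 mm wide, reaching 44 mm from the axis, white marks outside. Lugs turn clockwise under the ring, to a stop at about 105 degrees; the other way is blocked. Cap pressed home: its underside at z 91 mm.
- red_plate (a point): Centre of the top of the spring plate in the red canister's mouth, z 104 mm above the canister's underside; 58 mm across. A cap presses it down: 3 N at first, 6 N when home, 13 mm lower. Let go when locked, the cap rises 4 mm until the lugs meet the ring (underside at z 95 mm, flange 4 mm above the rim); not turned, it springs up to 104 mm.
Things that resemble listed ones, but are neither listed nor needed, are in the scene too. Several things have the shape of the red_cap; the one meant has the colours described above.

How it is judged:
At the end, for the whole second after the job is handed in: The red cap is locked in the red canister and at rest: centred within 10 mm, its underside less than 100 mm above the canister's underside, tilted less than 10 degrees, its lugs more than 66 degrees away from the line of the slots (horizontal distance between red_cap and red_canister below 0.01 m and z of red_cap in the frame of red_canister below 0.1 m and angle between red_cap's own z axis and vertical below 0.17 rad and angle between the x axis of red_cap and the x axis of red_canister, either way round above 1.15 rad and linear speed of red_cap below 0.02 m/s); the robot touches nothing.
It fails at once if the yellow cap is moved more than 25 mm (distance of yellow_cap from where it was at the start of the episode above 0.025 m).
It also fails if it takes over 48 s, if anything falls off the work surface, if the arm or the gripper's body presses on something with over 40 N, if the wrist force passes 120 N, or if a joint passes its speed limit or range.

## Working session

There is one attempt and no reset: what is moved stays moved. The work goes in short steps, Python scripts to look and compute and a tool call to move; the robot and the scene stay as the last step left them, time stands still between calls to the robot, and variables do not carry over. Pictures are saved under pics/ and viewed, at most 10 in all, crops included, and the job is handed in when it is done.

Besides the shell and the picture viewer there is one more tool, called after "Request:" by a JSON object that holds its "op" and its "data", one argument or row to a line. arm_command: Moves the arm, as the interface text tells. Its arguments: {"type":"object","properties":{"rows":{"type":"array"},"grip_force":{"type":"number"}},"required":["rows"]}

```bash
mkdir -p pics
cat > h.py <<'E'
import numpy as np,cv2
from bench import r
def grab(n,f=None):
    d=r.grab_frame(n)
    if f: cv2.imwrite('pics/'+f,d['frame'][:,:,::-1])
    return d
def pts(d):
    h,w=d['depth'].shape;u,v=np.meshgrid(np.arange(w),np.arange(h));K=d['K'];z=d['depth']
    P=np.stack([(u-K[0,2])/K[0,0]*z,(v-K[1,2])/K[1,1]*z,z],-1)
    T=d['world_from_camera'];return P@T[:3,:3].T+T[:3,3]
E
python3 - <<'E'
from h import *
a=grab('top','top.png');b=grab('scene','scene.png')
cv2.imwrite('pics/both.png',cv2.resize(np.vstack([a['frame'],b['frame']])[:,:,::-1],None,fx=.78,fy=.78))
for n,d in(('t',a),('s',b)): np.savez(n,**d)
o=r.get_obs();print({k:np.round(v,3) for k,v in o.items()});print(a['world_from_camera'].round(3),a['K'])
E
```

```text
{'clock': np.float64(0.1), 'joints': array([ 0.994,  0.478,  0.022,  1.556, -0.011,  1.109, -0.083]), 'qvel': array([-0.   , -0.001, -0.002, -0.002,  0.   ,  0.   ,  0.002]), 'tau': array([ 5.0000e-03, -5.9776e+01,  1.6140e+00, -2.8195e+01,  1.3000e-02,
        5.0000e-03,  0.0000e+00]), 'tcp_pos': array([ 0.305, -0.602,  0.214]), 'orientation': array([-3.054e+00, -7.290e-01,  1.000e-03]), 'contact_force': array([-0.384,  0.283, -0.01 ]), 'moment': array([ 0.002, -0.031,  0.006]), 'gripper_force': np.float64(0.0), 'grip_width': np.float64(0.085)}
[[ 0.008 -0.988  0.157  0.362]
 [-1.    -0.007  0.008  0.002]
 [-0.007 -0.157 -0.988  0.978]
 [ 0.     0.     0.     1.   ]] [[481.65804914   0.         262.47618469]
 [  0.         481.65804914 191.18801565]
 [  0.           0.           1.        ]]
```

View pics/both.png

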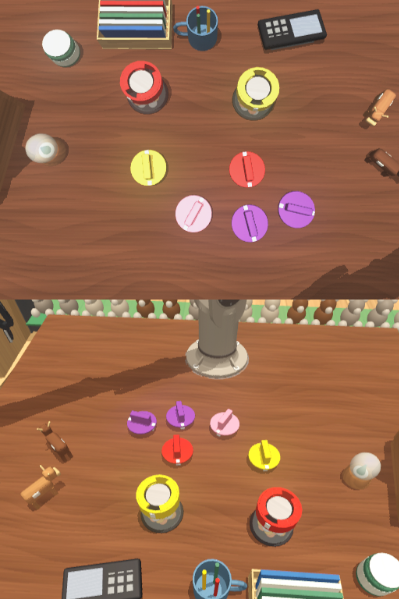

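The top view (upper half) shows the red cap at about (317,217) full-res, and the red canister at about (182,105). The yellow cap is at (190,215) and the purple caps lie below the red one.

Run:
```python
from h import *
for n in 'ts':
    d=np.load(n+'.npz');P=pts(d);f=d['frame'];hsv=cv2.cvtColor(f,cv2.COLOR_RGB2HSV)
    H,S,V=cv2.split(hsv)
    red=(((H<6)|(H>174))&(S>150)&(V>110)).astype(np.uint8)
    k,l,st,c=cv2.connectedComponentsWithStats(red)
    for i in range(1,k):
        if st[i,4]<250: continue
        m=l==i;p=P[m];print(n,i,st[i],c[i].round(),'zpct',np.percentile(p[:,2],[5,25,50,75,95]).round(3))
        for lo,hi in((.015,.032),(.05,.068),(.1,.12)):
            q=p[(p[:,2]>lo)&(p[:,2]<hi)]
            if len(q)>30:
                e=cv2.fitEllipse((cv2.convexHull((q[:,:2]*1000).astype(np.float32))))
                rr=cv2.minAreaRect((q[:,:2]*1000).astype(np.float32))
                print('  ',lo,len(q),'ell',np.round(e[0],1),np.round(e[1],1),'rect',np.round(rr[0],1),np.round(rr[1],1),round(rr[2],1),'zmed',np.median(q[:,2]).round(4))
        x,y,w,h=st[i,:4];x-=6;y-=6;w+=12;h+=12
        wm=np.zeros_like(red);wm[y:y+h,x:x+w]=((S<60)&(V>170))[y:y+h,x:x+w]
        k2,l2,s2,c2=cv2.connectedComponentsWithStats(wm)
        for j in range(1,k2):
            if s2[j,4]>8: print('   white',s2[j,4],c2[j].round(1),P[l2==j].mean(0).round(4))
d=np.load('t.npz');cv2.imwrite('pics/c.png',np.hstack([cv2.resize(d['frame'][y:y+100,x:x+100,::-1],(400,400),interpolation=2) for x,y in((130,60),(267,167))]))
```

```text
t 1 [128   1  81   6 484] [168.   4.] zpct [0.081 0.093 0.094 0.095 0.097]
t 3 [ 153   78   56   55 1440] [182. 105.] zpct [0.084 0.107 0.109 0.111 0.112]
   0.1 1222 ell [666.3 165.8] [100.3 101.8] rect [665.6 165.9] [101.1  99.4] 19.3 zmed 0.1098
   white 695 [180.5 104.1] [0.6648 0.1649 0.1101]
t 4 [ 294  194   46   47 1625] [316. 217.] zpct [0.022 0.024 0.025 0.028 0.06 ]
   0.015 1241 ell [462.3 -97.3] [90.3 91. ] rect [461.9 -97.5] [89.7 89.9] 89.6 zmed 0.025
   0.05 305 ell [461.4 -97.4] [24.5 66.9] rect [462.1 -97.4] [60.9 18.5] 8.5 zmed 0.0587
   white 27 [313.3 196.7] [ 0.5033 -0.0915  0.0236]
   white 28 [319.8 236.2] [ 0.4244 -0.1033  0.0257]
s 1 [ 207  173   41   38 1069] [227. 192.] zpct [0.023 0.025 0.026 0.028 0.06 ]
   0.015 797 ell [463.5 -96.4] [90. 91.] rect [464.4 -96.6] [86.5 91.1] 12.0 zmed 0.0253
   0.05 195 ell [462.  -97.2] [19.8 79.2] rect [464.4 -96.8] [61.4 18. ] 6.4 zmed 0.0589
   white 16 [227.5 206.5] [ 0.5008 -0.0913  0.0261]
s 2 [ 328  241   60   58 1740] [357. 270.] zpct [0.083 0.104 0.109 0.11  0.112]
   0.1 1378 ell [666.9 166.5] [100.2 101.6] rect [667.1 166.4] [100.3 100.5] 16.0 zmed 0.1098
   white 745 [357.5 266.8] [0.6668 0.1665 0.1047]
   white 13 [343.4 288. ] [0.7088 0.139  0.1043]
   white 18 [340.2 294.9] [0.7068 0.1395 0.0678]
   white 10 [359.3 300.3] [0.7151 0.173  0.0689]
```

View pics/c.png

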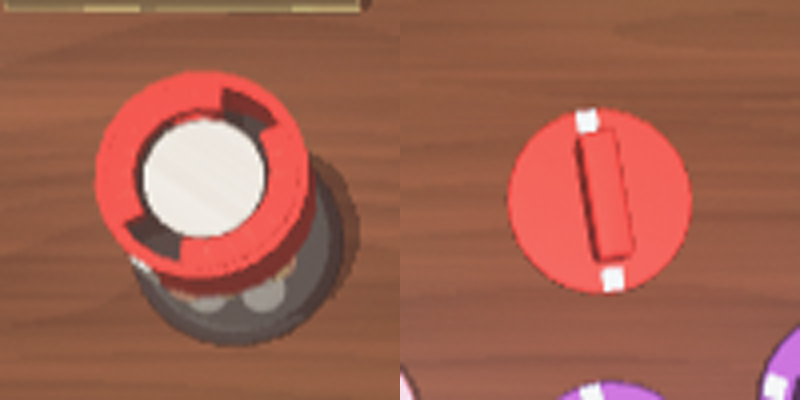

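The crop shows the slots at top-right and bottom-left of the mouth, and the cap's marks and bar close to vertical in the image (about 8.5° from world x). Next I measure the slot line while moving to the cap.

Run:
```python
from h import *
for n in 'ts':
    d=np.load(n+'.npz');f=d['frame'];K=d['K'];T=d['world_from_camera']
    u,v=np.meshgrid(np.arange(512),np.arange(384))
    R=np.stack([(u-K[0,2])/K[0,0],(v-K[1,2])/K[1,1],np.ones(u.shape)],-1)@T[:3,:3].T
    s=(.11-T[2,3])/R[...,2];X=T[0,3]+s*R[...,0];Y=T[1,3]+s*R[...,1]
    S,V=cv2.split(cv2.cvtColor(f,cv2.COLOR_RGB2HSV))[1:]
    for c in((.6664,.166),):
        dx,dy=X-c[0],Y-c[1];rr=np.hypot(dx,dy)
        m=(rr>.035)&(rr<.042);a=np.degrees(np.arctan2(dy,dx))
        for lo in range(-180,180,10):
            q=m&(a>=lo)&(a<lo+10);print(lo,q.sum(),round(float((V[q]<150).mean()),2),end='; ')
        dk=m&(V<150);z=np.exp(2j*np.radians(a[dk])).mean();print('\n',n,'line',np.degrees(np.angle(z))/2,abs(z),c)
        for h in(dk&(a>-90)&(a<90),dk&((a<-90)|(a>90))):print(np.degrees(np.angle(np.exp(1j*np.radians(a[h])).mean())),h.sum())
```

```text
-180 10 0.0; -170 14 0.0; -160 12 0.0; -150 14 0.0; -140 13 0.0; -130 11 0.0; -120 14 0.0; -110 13 0.0; -100 12 0.0; -90 14 0.0; -80 12 0.0; -70 12 0.0; -60 13 0.23; -50 12 1.0; -40 12 1.0; -30 13 1.0; -20 13 0.62; -10 11 0.0; 0 10 0.0; 10 13 0.0; 20 13 0.0; 30 12 0.0; 40 13 0.0; 50 14 0.0; 60 12 0.0; 70 12 0.0; 80 15 0.0; 90 12 0.0; 100 13 0.0; 110 12 0.0; 120 13 0.46; 130 13 1.0; 140 12 1.0; 150 13 1.0; 160 13 0.62; 170 12 0.0; 
 t line -33.60423981470276 0.9182028532963864 (0.6664, 0.166)
-32.84206733825631 48
145.67633516448043 52
-180 12 0.0; -170 13 0.0; -160 12 0.0; -150 12 0.0; -140 13 0.0; -130 14 0.0; -120 12 0.0; -110 13 0.0; -100 12 0.0; -90 16 0.0; -80 13 0.0; -70 14 0.0; -60 13 0.38; -50 14 1.0; -40 15 1.0; -30 17 1.0; -20 14 0.71; -10 15 0.0; 0 16 0.0; 10 15 0.0; 20 15 0.0; 30 13 0.0; 40 16 0.0; 50 16 0.0; 60 14 0.0; 70 14 0.0; 80 13 0.0; 90 14 0.0; 100 13 0.0; 110 14 0.0; 120 12 0.0; 130 12 0.0; 140 13 0.0; 150 12 0.0; 160 14 0.0; 170 11 0.0; 
 s line -32.85111950097619 0.917856225835137 (0.6664, 0.166)
-32.87110027557212 61
nan 0<stdin>:14: RuntimeWarning: Mean of empty slice.
  ret = ret.dtype.type(ret / rcount)
```

Request:
{"op": "arm_command", "data": {
  "rows": [
    {"fingers": 0, "x": 0.0263, "y": -0.0271},
    {"fingers": 0, "x": 0.0263, "y": -0.0271},
    {"fingers": 0, "x": 0.0263, "y": -0.0271},
    {"fingers": 0, "x": 0.0263, "y": -0.0271},
    {"fingers": 0, "x": 0.0263, "y": -0.0271},
    {"fingers": 0, "x": 0.0263, "y": -0.0271},
    {"fingers": 0, "x": 0.0263, "y": -0.0271},
    {"fingers": 0, "x": 0.0263, "y": -0.0271},
    {"fingers": 0, "x": 0.0263, "y": -0.0271},
    {"fingers": 0, "x": 0.0263, "y": -0.0271}
  ]
}}

```text
validation failed for argument at $.ro...
```

Request:
{"op": "arm_command", "data": {
  "rows": [
    {"fingers": 0, "x": 0.0263, "y": -0.0271},
    {"fingers": 0, "x": 0.0263, "y": -0.0271},
    {"fingers": 0, "x": 0.0263, "y": -0.0271},
    {"fingers": 0, "x": 0.0263, "y": -0.0271},
    {"fingers": 0, "az": -7},
    {"fingers": 0, "az": -7},
    {"fingers": 0, "az": -7},
    {"fingers": 0, "az": -7},
    {"fingers": 0, "az": -7},
    {"fingers": 0, "az": -7}
  ]
}}

```text
validation failed for argument at $.ro...
```

Request:
{"op": "arm_command", "data": {
  "rows": [
    {"fingers": 0, "az": -7},
    {"fingers": 0, "az": -7},
    {"fingers": 0, "az": -7},
    {"fingers": 0, "az": -7},
    {"fingers": 0, "az": -7},
    {"fingers": 0, "az": -7},
    {"fingers": 0, "az": -7},
    {"fingers": 0, "az": -7},
    {"fingers": 0, "az": -7},
    {"fingers": 0, "az": -7}
  ]
}}

```text
validation failed for argument at $.ro...
```

Request:
{"op": "arm_command", "data": {
  "rows": [
    {"fingers": 0, "az": -7},
    {"fingers": 0, "az": -7},
    {"fingers": 0, "az": -7},
    {"fingers": 0, "az": -7},
    {"fingers": 0, "az": -7},
    {"fingers": 0, "az": -7},
    {"fingers": 0, "az": -7},
    {"fingers": 0},
    {"fingers": 0}
  ]
}}

```text
validation failed for argument at $.ro...
```

The slot line is at about -33.5°. The calls were refused, and my guess is that every row needs all its keys. I'll try one full row.

Request:
{"op": "arm_command", "data": {
  "rows": [
    {"fingers": 0, "x": 0.0263, "y": -0.0271, "z": 0, "ax": 0, "ay": 0, "az": 0}
  ]
}}

```text
clock: 0.18
tcp_pos: [0.3114, -0.5716, 0.214]
orientation: [3.056, 0.716, -0.006]
contact_force: [-0.3, 0.0, 0.8]
grip_width: 0.0754
gripper_force: 0.0
```

Request:
{"op": "arm_command", "data": {
  "rows": [
    {"fingers": 0, "x": 0.0263, "y": -0.0271, "z": 0, "ax": 0, "ay": 0, "az": 0},
    {"fingers": 0, "x": 0.0263, "y": -0.0271, "z": 0, "ax": 0, "ay": 0, "az": 0},
    {"fingers": 0, "x": 0.0263, "y": -0.0271, "z": 0, "ax": 0, "ay": 0, "az": 0},
    {"fingers": 0, "x": 0.0263, "y": -0.0271, "z": 0, "ax": 0, "ay": 0, "az": 0},
    {"fingers": 0, "x": 0.0263, "y": -0.0271, "z": 0, "ax": 0, "ay": 0, "az": 0},
    {"fingers": 0, "x": 0.0263, "y": -0.0271, "z": 0, "ax": 0, "ay": 0, "az": 0},
    {"fingers": 0, "x": 0.0263, "y": -0.0271, "z": 0, "ax": 0, "ay": 0, "az": 0},
    {"fingers": 0, "x": 0.0263, "y": -0.0271, "z": 0, "ax": 0, "ay": 0, "az": 0},
    {"fingers": 0, "x": 0.0263, "y": -0.0271, "z": 0, "ax": 0, "ay": 0, "az": 0},
    {"fingers": 0, "x": 0.0263, "y": -0.0271, "z": 0, "ax": 0, "ay": 0, "az": 0}
  ]
}}

```text
clock: 1.02
tcp_pos: [0.4283, -0.2037, 0.2149]
orientation: [3.056, 0.729, -0.0]
contact_force: [1.5, 0.3, 1.0]
grip_width: 0.0426
gripper_force: 0.0
```

Request:
{"op": "arm_command", "data": {
  "rows": [
    {"fingers": 0, "x": 0.0263, "y": -0.0271, "z": 0, "ax": 0, "ay": 0, "az": 0},
    {"fingers": 0, "x": 0.0263, "y": -0.0271, "z": 0, "ax": 0, "ay": 0, "az": 0},
    {"fingers": 0, "x": 0.0263, "y": -0.0271, "z": 0, "ax": 0, "ay": 0, "az": 0},
    {"fingers": 0, "x": 0, "y": 0, "z": 0, "ax": 0, "ay": 0, "az": -7},
    {"fingers": 0, "x": 0, "y": 0, "z": 0, "ax": 0, "ay": 0, "az": -7},
    {"fingers": 0, "x": 0, "y": 0, "z": 0, "ax": 0, "ay": 0, "az": -7},
    {"fingers": 0, "x": 0, "y": 0, "z": 0, "ax": 0, "ay": 0, "az": -7},
    {"fingers": 0, "x": 0, "y": 0, "z": 0, "ax": 0, "ay": 0, "az": -7},
    {"fingers": 0, "x": 0, "y": 0, "z": 0, "ax": 0, "ay": 0, "az": -7}
  ]
}}

```text
clock: 1.77
tcp_pos: [0.4617, -0.0973, 0.2147]
orientation: [-2.585, -1.784, 0.001]
contact_force: [-0.1, 0.3, 0.2]
grip_width: 0.0429
gripper_force: 0.0
```

Request:
{"op": "arm_command", "data": {
  "rows": [
    {"fingers": 0, "x": 0, "y": 0, "z": 0, "ax": 0, "ay": 0, "az": -7},
    {"fingers": 0, "x": 0, "y": 0, "z": 0, "ax": 0, "ay": 0, "az": -7},
    {"fingers": 0, "x": 0, "y": 0, "z": 0, "ax": 0, "ay": 0, "az": -7},
    {"fingers": 0, "x": 0, "y": 0, "z": 0, "ax": 0, "ay": 0, "az": -7},
    {"fingers": 0, "x": 0, "y": 0, "z": 0, "ax": 0, "ay": 0, "az": -7},
    {"fingers": 0, "x": 0, "y": 0, "z": 0, "ax": 0, "ay": 0, "az": -7},
    {"fingers": 0, "x": 0, "y": 0, "z": 0, "ax": 0, "ay": 0, "az": -7},
    {"fingers": 0, "x": 0, "y": 0, "z": 0, "ax": 0, "ay": 0, "az": -7}
  ]
}}

```text
clock: 2.43
tcp_pos: [0.4617, -0.0974, 0.2147]
orientation: [-1.445, -2.789, 0.0]
contact_force: [-0.2, -1.2, 0.0]
grip_width: 0.0429
gripper_force: 0.0
```

```bash
cat >> h.py <<'E'
from scipy.spatial.transform import Rotation as Ro
def go(x,y,z,yaw):
    o=r.get_obs();M=Ro.from_rotvec(o['orientation'])
    G=Ro.from_matrix(np.array([[np.cos(yaw),np.sin(yaw),0],[np.sin(yaw),-np.cos(yaw),0],[0,0,-1.]]))
    m=M.as_matrix();print('t',o['clock'].round(2),'tcp',o['tcp_pos'].round(4),'yaw',np.degrees(np.arctan2(m[1,0],m[0,0])).round(2),'zax',m[:,2].round(3),'F',o['contact_force'].round(1),'M',o['moment'].round(2),'w',o['grip_width'].round(4),'q',o['joints'].round(2))
    print('shift tool',(m.T@(np.array([x,y,z])-o['tcp_pos'])).round(4),'turn',np.degrees((M.inv()*G).as_rotvec()).round(2))
E
python3 - <<'E'
from h import *
go(.462,-.0973,.05,np.radians(188.5))
E
```

```text
Traceback (most recent call last):
  File "h.py", line 15, in go
    m=M.as_matrix();print('t',o['clock'].round(2),'tcp',o['tcp_pos'].round(4),'yaw',np.degrees(np.arctan2(m[1,0],m[0,0])).round(2),'zax',m[:,2].round(3),'F',o['contact_force'].round(1),'M',o['moment'].round(2),'w',o['grip_width'].round(4),'q',o['joints'].round(2))
                              ^^^^^^^^^^^^^^^^
AttributeError: 'float' object has no attribute 'round'
```

Request:
{"op": "arm_command", "data": {
  "rows": [
    {"fingers": 0, "x": 0, "y": 0, "z": 0, "ax": 0, "ay": 0, "az": -7},
    {"fingers": 0, "x": 0, "y": 0, "z": 0, "ax": 0, "ay": 0, "az": -7},
    {"fingers": 0, "x": 0, "y": 0, "z": 0, "ax": 0, "ay": 0, "az": -7},
    {"fingers": 0, "x": 0, "y": 0, "z": 0, "ax": 0, "ay": 0, "az": -7},
    {"fingers": 0, "x": 0, "y": 0, "z": 0, "ax": 0, "ay": 0, "az": -7},
    {"fingers": 0, "x": 0, "y": 0, "z": 0, "ax": 0, "ay": 0, "az": -7},
    {"fingers": 0, "x": 0, "y": 0, "z": 0, "ax": 0, "ay": 0, "az": -7},
    {"fingers": 0, "x": 0, "y": 0, "z": 0, "ax": 0, "ay": 0, "az": -7},
    {"fingers": 0, "x": 0, "y": 0, "z": 0, "ax": 0, "ay": 0, "az": -7},
    {"fingers": 0, "x": 0, "y": 0, "z": 0, "ax": 0, "ay": 0, "az": 0}
  ]
}}

```text
clock: 3.27
tcp_pos: [0.4617, -0.0974, 0.2147]
orientation: [0.222, -3.133, -0.0]
contact_force: [0.1, -0.5, 0.1]
grip_width: 0.0428
gripper_force: 0.0
```

```bash
sed -i "s/o\['clock'\].round(2)/round(float(o['clock']),2)/; s/o\['grip_width'\].round(4)/round(float(o['grip_width']),4)/" h.py
python3 - <<'E'
from h import *
go(.462,-.0973,.05,np.radians(188.5))
d=grab('wrist','w1.png');P=pts(d);S,V=cv2.split(cv2.cvtColor(d['frame'],cv2.COLOR_RGB2HSV))[1:];H=cv2.cvtColor(d['frame'],cv2.COLOR_RGB2HSV)[...,0]
m=((H<6)|(H>174))&(S>140)&(P[...,2]>.05)&(P[...,2]<.068)
print(m.sum(),cv2.minAreaRect((P[m][:,:2]*1000).astype(np.float32)))
E
```

```text
t 3.27 tcp [ 0.4617 -0.0974  0.2147] yaw -171.9 zax [-0.001  0.    -1.   ] F [ 0.1 -0.5  0.1] M [0.05 0.03 0.02] w 0.0428 q [ 0.62  0.19 -0.61  1.99  0.13  1.    1.66]
shift tool [-0.0004  0.      0.1647] turn [ 0.02 -0.04 -0.4 ]
742 ((462.7575988769531, -97.67410278320312), (61.224403381347656, 17.82976722717285), 9.75060749053955)
```

View pics/w1.png

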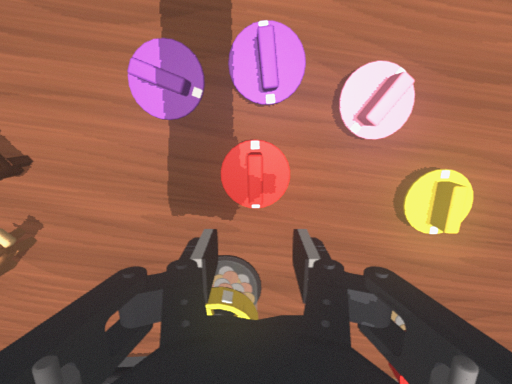

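The wrist view shows the red cap at about (256,174), with its bar aligned to the jaw centre line. I'll descend and grasp.

Request:
{"op": "arm_command", "data": {
  "rows": [
    {"fingers": 0, "x": -0.0008, "y": 0, "z": 0.03, "ax": 0, "ay": 0, "az": -0.5},
    {"fingers": 0, "x": 0, "y": 0, "z": 0.03, "ax": 0, "ay": 0, "az": 0},
    {"fingers": 0, "x": 0, "y": 0, "z": 0.03, "ax": 0, "ay": 0, "az": 0},
    {"fingers": 0, "x": 0, "y": 0, "z": 0.03, "ax": 0, "ay": 0, "az": 0},
    {"fingers": 0, "x": 0, "y": 0, "z": 0.025, "ax": 0, "ay": 0, "az": 0},
    {"fingers": 0, "x": 0, "y": 0, "z": 0.015, "ax": 0, "ay": 0, "az": 0},
    {"fingers": 0, "x": 0, "y": 0, "z": 0.005, "ax": 0, "ay": 0, "az": 0},
    {"fingers": 0, "x": 0, "y": 0, "z": 0, "ax": 0, "ay": 0, "az": 0}
  ]
}}

```text
clock: 3.98
tcp_pos: [0.4619, -0.097, 0.0489]
orientation: [0.225, -3.131, -0.001]
contact_force: [0.2, -0.2, 1.0]
grip_width: 0.0424
gripper_force: 0.0
```

Request:
{"op": "arm_command", "data": {
  "rows": [
    {"fingers": -1, "x": 0, "y": 0, "z": 0, "ax": 0, "ay": 0, "az": 0},
    {"fingers": -1, "x": 0, "y": 0, "z": 0, "ax": 0, "ay": 0, "az": 0},
    {"fingers": -1, "x": 0, "y": 0, "z": 0, "ax": 0, "ay": 0, "az": 0},
    {"fingers": -1, "x": 0, "y": 0, "z": 0, "ax": 0, "ay": 0, "az": 0},
    {"fingers": -1, "x": 0, "y": 0, "z": 0, "ax": 0, "ay": 0, "az": 0},
    {"fingers": -1, "x": 0, "y": 0, "z": 0, "ax": 0, "ay": 0, "az": 0}
  ],
  "grip_force": 80
}}

```text
clock: 4.48
tcp_pos: [0.4631, -0.0974, 0.0504]
orientation: [-0.228, 3.132, -0.001]
contact_force: [0.2, -0.2, -0.7]
grip_width: 0.0001
gripper_force: 0.0
```

Run:
```python
from h import *
go(.6664,.166,.2147,np.radians(146.5))
```

```text
t 4.48 tcp [ 0.4631 -0.0974  0.0504] yaw -171.66 zax [ 0.001 -0.    -1.   ] F [ 0.2 -0.2 -0.7] M [ 0.06  0.01 -0.04] w 0.0001 q [ 0.51  0.44 -0.52  2.13  0.36  0.65  1.46]
shift tool [-0.2395  0.2311 -0.1642] turn [-1.000e-02  5.000e-02  4.184e+01]
```

The jaws shut fully, so the bar was missed. I'll look.

Run:
```python
from h import *
a=grab('scene');b=grab('top');w=grab('wrist')
cv2.imwrite('pics/l.png',np.hstack([cv2.resize(a['frame'][110:260,150:350,::-1],(400,300)),cv2.resize(w['frame'][:,:,::-1],(400,300))]))
for n,d in (('s',a),('t',b),('w',w)):
    P=pts(d);H,S,V=cv2.split(cv2.cvtColor(d['frame'],cv2.COLOR_RGB2HSV));m=((H<6)|(H>174))&(S>140)&(abs(P[...,0]-.46)<.09)&(abs(P[...,1]+.097)<.09)
    q=P[m]; print(n,len(q),np.percentile(q,[2,50,98],axis=0).round(3).tolist() if len(q) else '')
```

```text
s 958 [[0.423, -0.138, 0.021], [0.471, -0.092, 0.026], [0.504, -0.055, 0.06]]
t 431 [[0.419, -0.11, 0.021], [0.44, -0.078, 0.025], [0.498, -0.055, 0.137]]
w 9474 [[0.421, -0.139, 0.022], [0.451, -0.1, 0.024], [0.494, -0.055, 0.059]]
```

View pics/l.png

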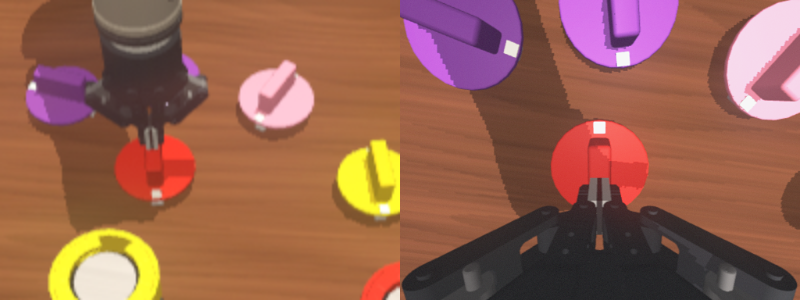

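The cap is in place and upright, and the shut fingertips seem to stand over the bar's middle. I'll measure the tip's position from depth.

Run:
```python
from h import *
for n in('scene','wrist','top'):
    d=grab(n);P=pts(d);S=cv2.cvtColor(d['frame'],cv2.COLOR_RGB2HSV)[...,1]
    m=(S<110)&(abs(P[...,0]-.46)<.03)&(abs(P[...,1]+.097)<.02)&(P[...,2]>.028)&(P[...,2]<.2)
    q=P[m];print(n,len(q))
    for lo in np.arange(.03,.12,.01):
        s=q[(q[:,2]>=lo)&(q[:,2]<lo+.01)]
        if len(s)>2:print(' %.3f'%lo,len(s),np.percentile(s[:,:2],[5,50,95],axis=0).round(4).tolist())
    if n!='top':
        for v,u in ([(y,int(x)) for y in range(150,205,6) for x in (224,)] if n=='scene' else [(y,255) for y in range(150,300,14)]): print((u,v),d['frame'][v,u],P[v,u].round(3))
```

```text
scene 463
 0.070 15 [[0.4718, -0.1016], [0.4739, -0.0943], [0.4755, -0.0901]]
 0.080 34 [[0.4677, -0.1069], [0.473, -0.0948], [0.4754, -0.0839]]
 0.090 36 [[0.4683, -0.107], [0.4724, -0.094], [0.4753, -0.0833]]
 0.100 39 [[0.454, -0.1049], [0.473, -0.097], [0.4762, -0.0858]]
 0.110 58 [[0.4586, -0.115], [0.4738, -0.0991], [0.4763, -0.0801]]
(224, 150) [69 51 49] [ 0.5   -0.086  0.211]
(224, 156) [75 52 51] [ 0.473 -0.093  0.164]
(224, 162) [76 51 48] [ 0.473 -0.094  0.145]
(224, 168) [79 59 56] [ 0.456 -0.099  0.105]
(224, 174) [132 120 111] [ 0.472 -0.097  0.105]
(224, 180) [141 129 119] [ 0.473 -0.098  0.085]
(224, 186) [205  51  39] [ 0.47 -0.1   0.06]
(224, 192) [206  54  39] [ 0.486 -0.098  0.06 ]
(224, 198) [155  48  33] [ 0.496 -0.098  0.051]
(224, 204) [206  60  39] [ 0.494 -0.1    0.025]
wrist 17691
 0.060 6 [[0.4521, -0.1027], [0.4528, -0.0979], [0.454, -0.0931]]
 0.070 185 [[0.4518, -0.109], [0.4529, -0.1008], [0.4582, -0.0913]]
 0.080 334 [[0.4517, -0.1102], [0.4534, -0.1016], [0.4583, -0.0878]]
 0.090 349 [[0.4516, -0.1098], [0.4531, -0.1006], [0.4583, -0.089]]
 0.100 735 [[0.4502, -0.1107], [0.4548, -0.0975], [0.4721, -0.0862]]
 0.110 1593 [[0.4492, -0.1124], [0.4527, -0.0959], [0.4705, -0.0784]]
(255, 150) [163  99  77] [ 0.418 -0.104 -0.001]
(255, 164) [247 247 247] [ 0.425 -0.103  0.025]
(255, 178) [143  54  55] [ 0.432 -0.102  0.034]
(255, 192) [227  71  70] [ 0.436 -0.101  0.058]
(255, 206) [221  68  65] [ 0.444 -0.1    0.059]
(255, 220) [218  61  59] [ 0.452 -0.099  0.059]
(255, 234) [80 38 44] [ 0.452 -0.099  0.079]
(255, 248) [70 38 40] [ 0.453 -0.099  0.094]
(255, 262) [78 61 63] [ 0.455 -0.098  0.103]
(255, 276) [72 62 63] [ 0.462 -0.097  0.103]
(255, 290) [67 59 59] [ 0.469 -0.096  0.103]
top 0
```

Depth puts the shut tips at z≈0.069, which is 38 mm higher than the stated tool geometry gives, while x and y agree. So I'll open and go down 36 mm more (tips at about 0.033), watching the force.

Request:
{"op": "arm_command", "data": {
  "rows": [
    {"fingers": 0, "x": 0, "y": 0, "z": 0, "ax": 0, "ay": 0, "az": 0},
    {"fingers": 0, "x": 0, "y": 0, "z": 0, "ax": 0, "ay": 0, "az": 0},
    {"fingers": 0, "x": 0, "y": 0, "z": 0, "ax": 0, "ay": 0, "az": 0},
    {"fingers": 0, "x": 0, "y": 0, "z": 0, "ax": 0, "ay": 0, "az": 0},
    {"fingers": 0, "x": 0, "y": 0, "z": 0.012, "ax": 0, "ay": 0, "az": 0},
    {"fingers": 0, "x": 0, "y": 0, "z": 0.012, "ax": 0, "ay": 0, "az": 0},
    {"fingers": 0, "x": 0, "y": 0, "z": 0, "ax": 0, "ay": 0, "az": 0}
  ]
}}

```text
clock: 5.37
tcp_pos: [0.461, -0.0971, 0.0235]
orientation: [0.229, -3.129, -0.002]
contact_force: [0.3, -1.4, -0.3]
grip_width: 0.0429
gripper_force: 0.0
```

Request:
{"op": "arm_command", "data": {
  "rows": [
    {"fingers": 0, "x": 0, "y": 0, "z": 0.008, "ax": 0, "ay": 0, "az": 0},
    {"fingers": 0, "x": 0, "y": 0, "z": 0.004, "ax": 0, "ay": 0, "az": 0},
    {"fingers": 0, "x": 0, "y": 0, "z": 0, "ax": 0, "ay": 0, "az": 0},
    {"fingers": -1, "x": 0, "y": 0, "z": 0, "ax": 0, "ay": 0, "az": 0},
    {"fingers": -1, "x": 0, "y": 0, "z": 0, "ax": 0, "ay": 0, "az": 0},
    {"fingers": -1, "x": 0, "y": 0, "z": 0, "ax": 0, "ay": 0, "az": 0},
    {"fingers": -1, "x": 0, "y": 0, "z": 0, "ax": 0, "ay": 0, "az": 0},
    {"fingers": -1, "x": 0, "y": 0, "z": 0, "ax": 0, "ay": 0, "az": 0}
  ],
  "grip_force": 80
}}

```text
clock: 6.03
tcp_pos: [0.4632, -0.0973, 0.0143]
orientation: [-0.229, 3.132, -0.0]
contact_force: [0.8, 0.0, 1.7]
grip_width: 0.0166
gripper_force: 78.0
```

The grip holds at 16.6 mm and 78 N. I'll lift, then turn towards the slot line.

Request:
{"op": "arm_command", "data": {
  "rows": [
    {"fingers": -1, "x": 0, "y": 0, "z": -0.02, "ax": 0, "ay": 0, "az": 0},
    {"fingers": -1, "x": 0, "y": 0, "z": -0.03, "ax": 0, "ay": 0, "az": 0},
    {"fingers": -1, "x": 0, "y": 0, "z": -0.03, "ax": 0, "ay": 0, "az": 0},
    {"fingers": -1, "x": 0, "y": 0, "z": -0.03, "ax": 0, "ay": 0, "az": 0},
    {"fingers": -1, "x": 0, "y": 0, "z": -0.03, "ax": 0, "ay": 0, "az": 0},
    {"fingers": -1, "x": 0, "y": 0, "z": -0.03, "ax": 0, "ay": 0, "az": 0},
    {"fingers": -1, "x": 0, "y": 0, "z": 0, "ax": 0, "ay": 0, "az": 6.9},
    {"fingers": -1, "x": 0, "y": 0, "z": 0, "ax": 0, "ay": 0, "az": 7},
    {"fingers": -1, "x": 0, "y": 0, "z": 0, "ax": 0, "ay": 0, "az": 7},
    {"fingers": -1, "x": 0, "y": 0, "z": 0, "ax": 0, "ay": 0, "az": 7}
  ]
}}

```text
clock: 6.87
tcp_pos: [0.4625, -0.0974, 0.1841]
orientation: [0.543, 3.094, -0.001]
contact_force: [-0.6, -0.3, -0.9]
grip_width: 0.0167
gripper_force: 78.1
```

Request:
{"op": "arm_command", "data": {
  "rows": [
    {"fingers": -1, "x": 0, "y": 0, "z": 0, "ax": 0, "ay": 0, "az": 7},
    {"fingers": -1, "x": 0, "y": 0, "z": 0, "ax": 0, "ay": 0, "az": 7},
    {"fingers": -1, "x": 0, "y": 0, "z": 0, "ax": 0, "ay": 0, "az": 0},
    {"fingers": -1, "x": 0, "y": 0, "z": 0, "ax": 0, "ay": 0, "az": 0}
  ]
}}

```text
clock: 7.2
tcp_pos: [0.4626, -0.0972, 0.1839]
orientation: [-0.901, -3.009, 0.0]
contact_force: [-0.5, 0.6, -1.1]
grip_width: 0.0163
gripper_force: 78.1
```

Run:
```python
from h import *
go(.6664,.166,.18,np.radians(146.5))
```

```text
t 7.2 tcp [ 0.4626 -0.0972  0.1839] yaw 146.67 zax [-0. -0. -1.] F [-0.5  0.6 -1.1] M [-0.01 -0.02  0.04] w 0.0163 q [ 0.52  0.22 -0.5   2.03  0.13  0.92  0.94]
shift tool [-0.0257  0.3319  0.0038] turn [-0.02 -0.01  0.17]
```

Request:
{"op": "arm_command", "data": {
  "rows": [
    {"fingers": -1, "x": -0.0027, "y": 0.0302, "z": 0, "ax": 0, "ay": 0, "az": 0},
    {"fingers": -1, "x": -0.0023, "y": 0.0302, "z": 0, "ax": 0, "ay": 0, "az": 0},
    {"fingers": -1, "x": -0.0023, "y": 0.0302, "z": 0, "ax": 0, "ay": 0, "az": 0},
    {"fingers": -1, "x": -0.0023, "y": 0.0302, "z": 0, "ax": 0, "ay": 0, "az": 0},
    {"fingers": -1, "x": -0.0023, "y": 0.0302, "z": 0, "ax": 0, "ay": 0, "az": 0},
    {"fingers": -1, "x": -0.0023, "y": 0.0302, "z": 0, "ax": 0, "ay": 0, "az": 0},
    {"fingers": -1, "x": -0.0023, "y": 0.0302, "z": 0, "ax": 0, "ay": 0, "az": 0},
    {"fingers": -1, "x": -0.0023, "y": 0.0302, "z": 0, "ax": 0, "ay": 0, "az": 0},
    {"fingers": -1, "x": -0.0023, "y": 0.0302, "z": 0, "ax": 0, "ay": 0, "az": 0},
    {"fingers": -1, "x": -0.0023, "y": 0.0302, "z": 0, "ax": 0, "ay": 0, "az": 0}
  ]
}}

```text
clock: 8.03
tcp_pos: [0.6499, 0.1424, 0.1836]
orientation: [-0.901, -3.009, 0.0]
contact_force: [0.9, 0.7, -1.2]
grip_width: 0.0165
gripper_force: 78.3
```

Request:
{"op": "arm_command", "data": {
  "rows": [
    {"fingers": -1, "x": -0.0023, "y": 0.0299, "z": 0, "ax": 0, "ay": 0, "az": 0},
    {"fingers": -1, "x": 0, "y": 0, "z": 0, "ax": 0, "ay": 0, "az": 0},
    {"fingers": -1, "x": 0, "y": 0, "z": 0, "ax": 0, "ay": 0, "az": 0},
    {"fingers": -1, "x": 0, "y": 0, "z": 0, "ax": 0, "ay": 0, "az": 0}
  ]
}}

```text
clock: 8.37
tcp_pos: [0.6672, 0.1645, 0.1833]
orientation: [-0.903, -3.008, 0.002]
contact_force: [0.5, -0.9, -0.7]
grip_width: 0.0166
gripper_force: 78.5
```

Run:
```python
from h import *
go(.6664,.166,.12,np.radians(146.5))
w=grab('wrist');s=grab('scene');t=grab('top')
cv2.imwrite('pics/m.png',np.hstack([cv2.resize(w['frame'][:,:,::-1],(400,300)),cv2.resize(s['frame'][190:340,260:460,::-1],(400,300),interpolation=2)]))
for n,d in(('w',w),('s',s),('t',t)):
    P=pts(d);H,S,V=cv2.split(cv2.cvtColor(d['frame'],cv2.COLOR_RGB2HSV))
    near=(abs(P[...,0]-.666)<.07)&(abs(P[...,1]-.166)<.07)
    q=P[((H<6)|(H>174))&(S>140)&near&(P[...,2]>.15)]
    if len(q)<50: continue
    h,e=np.histogram(q[:,2],bins=np.arange(.15,.25,.004));print(n,[(round(b,3),int(a)) for a,b in zip(h,e) if a>15])
    zf=e[h.argmax()]+.002;f=q[abs(q[:,2]-zf)<.006]
    (c,ax,an)=cv2.fitEllipse(cv2.convexHull((f[:,:2]*1000).astype(np.float32)));print(' flange',zf,np.round(c,1),np.round(ax,1))
    A=np.c_[f,];c0=f.mean(0);print(' normal',np.linalg.svd(f-c0)[2][2].round(3))
    wm=((S<60)&(V>150)&near&(abs(P[...,2]-zf)<.006)).astype(np.uint8);k,l,st,_=cv2.connectedComponentsWithStats(wm)
    for j in range(1,k):
        if st[j,4]>8:print(' white',st[j,4],P[l==j].mean(0).round(4))
```

```text
t 8.37 tcp [0.6672 0.1645 0.1833] yaw 146.58 zax [-0.001 -0.001 -1.   ] F [ 0.5 -0.9 -0.7] M [-0.03 -0.02 -0.01] w 0.0166 q [ 0.01  0.58 -0.51  1.52  0.3   1.12  0.42]
shift tool [0.0014 0.0009 0.0633] turn [-0.07 -0.04  0.08]
w [(np.float64(0.186), 26), (np.float64(0.19), 8037), (np.float64(0.194), 399), (np.float64(0.198), 54), (np.float64(0.202), 70), (np.float64(0.206), 84), (np.float64(0.21), 81), (np.float64(0.214), 91), (np.float64(0.218), 89), (np.float64(0.222), 717), (np.float64(0.226), 3514), (np.float64(0.23), 23), (np.float64(0.238), 19)]
 flange 0.19200000000000003 [666.7 165. ] [90.3 91. ]
 normal [-0.002  0.003  1.   ]
 white 322 [0.6344 0.1864 0.1939]
s [(np.float64(0.19), 515), (np.float64(0.194), 721), (np.float64(0.202), 23), (np.float64(0.206), 19), (np.float64(0.21), 26), (np.float64(0.214), 17), (np.float64(0.222), 25), (np.float64(0.226), 307), (np.float64(0.23), 19)]
 flange 0.19600000000000004 [668.5 163.6] [89.2 90.3]
 normal [-0.    -0.003 -1.   ]
 white 32 [0.6998 0.1425 0.1953]
```

View pics/m.png

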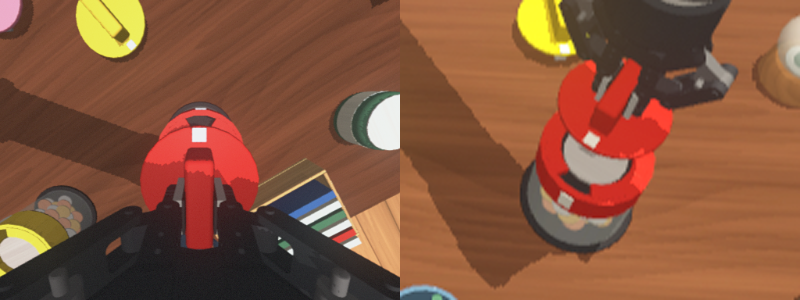

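The cap is level, marks aligned with the slots in both views (mark line -33.9° against slot -33.5°), about 1.5 mm off centre. I'll correct and descend to just above the plate.

Request:
{"op": "arm_command", "data": {
  "rows": [
    {"fingers": -1, "x": 0.0014, "y": 0.0009, "z": 0.02, "ax": 0, "ay": 0, "az": 0},
    {"fingers": -1, "x": 0, "y": 0, "z": 0.02, "ax": 0, "ay": 0, "az": 0},
    {"fingers": -1, "x": 0, "y": 0, "z": 0.012, "ax": 0, "ay": 0, "az": 0},
    {"fingers": -1, "x": 0, "y": 0, "z": 0.008, "ax": 0, "ay": 0, "az": 0},
    {"fingers": -1, "x": 0, "y": 0, "z": 0, "ax": 0, "ay": 0, "az": 0},
    {"fingers": -1, "x": 0, "y": 0, "z": 0, "ax": 0, "ay": 0, "az": 0}
  ]
}}

```text
clock: 9.02
tcp_pos: [0.6671, 0.1664, 0.1242]
orientation: [-0.907, -3.008, 0.0]
contact_force: [0.0, 0.0, -1.3]
grip_width: 0.0167
gripper_force: 78.5
```

Request:
{"op": "arm_command", "data": {
  "rows": [
    {"fingers": -1, "x": 0, "y": 0, "z": 0.003, "ax": 0, "ay": 0, "az": 0},
    {"fingers": -1, "x": 0, "y": 0, "z": 0.003, "ax": 0, "ay": 0, "az": 0},
    {"fingers": -1, "x": 0, "y": 0, "z": 0.003, "ax": 0, "ay": 0, "az": 0},
    {"fingers": -1, "x": 0, "y": 0, "z": 0, "ax": 0, "ay": 0, "az": 0},
    {"fingers": -1, "x": 0, "y": 0, "z": 0, "ax": 0, "ay": 0, "az": 0}
  ]
}}

```text
clock: 9.43
tcp_pos: [0.6676, 0.1669, 0.1157]
orientation: [0.906, 3.007, 0.001]
contact_force: [1.9, 0.2, 2.2]
grip_width: 0.0169
gripper_force: 78.9
```

The spring is felt (3.4 N over baseline) with the underside at about 0.101, so the lugs are in the slots. I'll press home.

Request:
{"op": "arm_command", "data": {
  "rows": [
    {"fingers": -1, "x": 0, "y": -0.001, "z": 0.003, "ax": 0, "ay": 0, "az": 0},
    {"fingers": -1, "x": 0, "y": 0, "z": 0.003, "ax": 0, "ay": 0, "az": 0},
    {"fingers": -1, "x": 0, "y": 0, "z": 0.003, "ax": 0, "ay": 0, "az": 0},
    {"fingers": -1, "x": 0, "y": 0, "z": 0.002, "ax": 0, "ay": 0, "az": 0},
    {"fingers": -1, "x": 0, "y": 0, "z": 0, "ax": 0, "ay": 0, "az": 0},
    {"fingers": -1, "x": 0, "y": 0, "z": 0, "ax": 0, "ay": 0, "az": 0}
  ]
}}

```text
clock: 9.93
tcp_pos: [0.6671, 0.1664, 0.1054]
orientation: [0.906, 3.007, 0.002]
contact_force: [-0.5, 0.5, 9.7]
grip_width: 0.0166
gripper_force: 80.1
```

The flange is on the rim: 11 N, underside at 0.091. I'll twist clockwise.

Request:
{"op": "arm_command", "data": {
  "rows": [
    {"fingers": -1, "x": 0, "y": 0, "z": 0, "ax": 0, "ay": 0, "az": 4},
    {"fingers": -1, "x": 0, "y": 0, "z": 0, "ax": 0, "ay": 0, "az": 4},
    {"fingers": -1, "x": 0, "y": 0, "z": 0, "ax": 0, "ay": 0, "az": 4},
    {"fingers": -1, "x": 0, "y": 0, "z": 0, "ax": 0, "ay": 0, "az": 4},
    {"fingers": -1, "x": 0, "y": 0, "z": 0, "ax": 0, "ay": 0, "az": 4},
    {"fingers": -1, "x": 0, "y": 0, "z": 0, "ax": 0, "ay": 0, "az": 4},
    {"fingers": -1, "x": 0, "y": 0, "z": 0, "ax": 0, "ay": 0, "az": 4}
  ]
}}

```text
clock: 10.52
tcp_pos: [0.6673, 0.1657, 0.1054]
orientation: [1.611, 2.695, 0.001]
contact_force: [-0.3, -1.0, 10.3]
grip_width: 0.0167
gripper_force: 80.2
```

Run:
```python
from h import *
go(.6664,.166,.1054,np.radians(50))
```

```text
t 10.52 tcp [0.6673 0.1657 0.1054] yaw 118.26 zax [ 0.002 -0.    -1.   ] F [-0.3 -1.  10.3] M [-0.18  0.16  0.07] w 0.0167 q [-0.08  0.63 -0.38  1.59  0.27  0.96 -0.05]
shift tool [ 0.0007 -0.0006  0.    ] turn [ 0.12  0.   68.26]
```

Turning freely, with a low moment. I'll continue another 68°.

Request:
{"op": "arm_command", "data": {
  "rows": [
    {"fingers": -1, "x": 0, "y": 0, "z": 0, "ax": 0, "ay": 0, "az": 4},
    {"fingers": -1, "x": 0, "y": 0, "z": 0, "ax": 0, "ay": 0, "az": 4},
    {"fingers": -1, "x": 0, "y": 0, "z": 0, "ax": 0, "ay": 0, "az": 4},
    {"fingers": -1, "x": 0, "y": 0, "z": 0, "ax": 0, "ay": 0, "az": 4},
    {"fingers": -1, "x": 0, "y": 0, "z": 0, "ax": 0, "ay": 0, "az": 4},
    {"fingers": -1, "x": 0, "y": 0, "z": 0, "ax": 0, "ay": 0, "az": 4},
    {"fingers": -1, "x": 0, "y": 0, "z": 0, "ax": 0, "ay": 0, "az": 4},
    {"fingers": -1, "x": 0, "y": 0, "z": 0, "ax": 0, "ay": 0, "az": 4},
    {"fingers": -1, "x": 0, "y": 0, "z": 0, "ax": 0, "ay": 0, "az": 4}
  ]
}}

```text
clock: 11.27
tcp_pos: [0.6672, 0.1656, 0.1055]
orientation: [2.365, 2.065, 0.002]
contact_force: [-0.4, -1.5, 11.4]
grip_width: 0.0167
gripper_force: 80.2
```

Request:
{"op": "arm_command", "data": {
  "rows": [
    {"fingers": -1, "x": 0, "y": 0, "z": 0, "ax": 0, "ay": 0, "az": 4},
    {"fingers": -1, "x": 0, "y": 0, "z": 0, "ax": 0, "ay": 0, "az": 4},
    {"fingers": -1, "x": 0, "y": 0, "z": 0, "ax": 0, "ay": 0, "az": 4},
    {"fingers": -1, "x": 0, "y": 0, "z": 0, "ax": 0, "ay": 0, "az": 4},
    {"fingers": -1, "x": 0, "y": 0, "z": 0, "ax": 0, "ay": 0, "az": 4},
    {"fingers": -1, "x": 0, "y": 0, "z": 0, "ax": 0, "ay": 0, "az": 4},
    {"fingers": -1, "x": 0, "y": 0, "z": 0, "ax": 0, "ay": 0, "az": 4},
    {"fingers": -1, "x": 0, "y": 0, "z": 0, "ax": 0, "ay": 0, "az": 4},
    {"fingers": -1, "x": 0, "y": 0, "z": 0, "ax": 0, "ay": 0, "az": 0}
  ]
}}

```text
clock: 12.02
tcp_pos: [0.6673, 0.1658, 0.1055]
orientation: [2.844, 1.333, 0.003]
contact_force: [-1.5, -0.3, 9.8]
grip_width: 0.0167
gripper_force: 80.1
```

Run:
```python
from h import *
go(.6664,.166,.1054,np.radians(50))
```

```text
t 12.02 tcp [0.6673 0.1658 0.1055] yaw 50.23 zax [ 0.002 -0.    -1.   ] F [-1.5 -0.3  9.8] M [-0.04  0.18 -0.17] w 0.0167 q [-0.27  0.6  -0.09  1.61  0.07  0.93 -1.08]
shift tool [-0.0004 -0.0008  0.0001] turn [ 0.09 -0.07  0.23]
```

The cap has turned 96°. I'll ease up 4 mm so the lugs meet the ring, then open and withdraw.

Request:
{"op": "arm_command", "data": {
  "rows": [
    {"fingers": -1, "x": 0, "y": 0, "z": -0.002, "ax": 0, "ay": 0, "az": 0},
    {"fingers": -1, "x": 0, "y": 0, "z": -0.002, "ax": 0, "ay": 0, "az": 0},
    {"fingers": -1, "x": 0, "y": 0, "z": -0.001, "ax": 0, "ay": 0, "az": 0},
    {"fingers": -1, "x": 0, "y": 0, "z": 0, "ax": 0, "ay": 0, "az": 0},
    {"fingers": 0, "x": 0, "y": 0, "z": 0, "ax": 0, "ay": 0, "az": 0},
    {"fingers": 0, "x": 0, "y": 0, "z": 0, "ax": 0, "ay": 0, "az": 0},
    {"fingers": 0, "x": 0, "y": 0, "z": 0, "ax": 0, "ay": 0, "az": 0},
    {"fingers": 0, "x": 0, "y": 0, "z": 0, "ax": 0, "ay": 0, "az": 0}
  ]
}}

```text
clock: 12.68
tcp_pos: [0.6655, 0.1656, 0.1081]
orientation: [-2.842, -1.339, 0.003]
contact_force: [0.4, 0.4, -0.0]
grip_width: 0.0425
gripper_force: 0.0
```

Request:
{"op": "arm_command", "data": {
  "rows": [
    {"fingers": 0, "x": 0, "y": 0, "z": -0.015, "ax": 0, "ay": 0, "az": 0},
    {"fingers": 0, "x": 0, "y": 0, "z": -0.025, "ax": 0, "ay": 0, "az": 0},
    {"fingers": 0, "x": 0, "y": 0, "z": -0.03, "ax": 0, "ay": 0, "az": 0},
    {"fingers": 0, "x": 0, "y": 0, "z": -0.03, "ax": 0, "ay": 0, "az": 0},
    {"fingers": 0, "x": 0, "y": 0, "z": -0.03, "ax": 0, "ay": 0, "az": 0},
    {"fingers": 0, "x": 0, "y": 0, "z": 0, "ax": 0, "ay": 0, "az": 0},
    {"fingers": 0, "x": 0, "y": 0, "z": 0, "ax": 0, "ay": 0, "az": 0}
  ]
}}

```text
clock: 13.27
tcp_pos: [0.6673, 0.1662, 0.2411]
orientation: [2.842, 1.339, 0.006]
contact_force: [-0.7, 0.1, -0.8]
grip_width: 0.0426
gripper_force: 0.0
```

Run:
```python
from h import *
go(.6664,.166,.2,np.radians(50))
w=grab('wrist');s=grab('scene')
cv2.imwrite('pics/e.png',np.hstack([cv2.resize(w['frame'][:,:,::-1],(400,300)),cv2.resize(s['frame'][190:340,260:460,::-1],(400,300),interpolation=2)]))
for n,d in(('w',w),('s',s)):
    P=pts(d);H,S,V=cv2.split(cv2.cvtColor(d['frame'],cv2.COLOR_RGB2HSV))
    near=(abs(P[...,0]-.666)<.06)&(abs(P[...,1]-.166)<.06)
    R=((H<6)|(H>174))&(S>140)&near
    f=P[R&(P[...,2]>.112)&(P[...,2]<.128)];b=P[R&(P[...,2]>.145)&(P[...,2]<.16)]
    print(n,'flange',np.median(f[:,2]),np.percentile(f[:,2],[5,95]),cv2.fitEllipse(cv2.convexHull((f[:,:2]*1000).astype(np.float32))));print('bar',np.median(b[:,2]),cv2.minAreaRect((b[:,:2]*1000).astype(np.float32)))
```

```text
t 13.27 tcp [0.6673 0.1662 0.2411] yaw 50.45 zax [ 0.003  0.001 -1.   ] F [-0.7  0.1 -0.8] M [-0.02 -0.03  0.02] w 0.0426 q [-0.27  0.48 -0.1   1.49  0.05  1.17 -1.06]
shift tool [-0.0008 -0.0007  0.0411] turn [ 0.11 -0.17  0.45]
w flange 0.11918451816599396 [0.11799148 0.12032728] ((667.2049560546875, 166.5273895263672), (90.94490051269531, 91.0627670288086), 41.874778747558594)
bar 0.1529264378143953 ((667.4512329101562, 167.08526611328125), (60.551605224609375, 17.610870361328125), 50.78771209716797)
s flange 0.12018493261666491 [0.11805844 0.12260871] ((668.5198974609375, 166.0440216064453), (90.83296203613281, 93.23070526123047), 112.50109100341797)
bar 0.1534428956150098 ((668.1509399414062, 165.91656494140625), (61.583343505859375, 19.488739013671875), 50.84409713745117)
```

View pics/e.png

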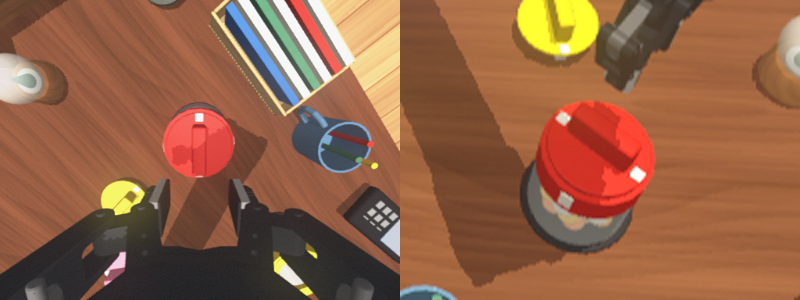

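The cap sits in the canister with its flange top at z 0.1195, so the underside is at 0.095, which is the locked height. The bar is at 50.8°, about 84° from the slot line, and the gripper is clear. I'll hand in.

```bash
python3 -c "
from bench import r
print(r.hand_in())"
```

```text
the job is handed in; nothing more can be done
None
```

The red cap is locked in the red canister (about 84° off the slot line, underside at about 95 mm, about 1 mm off centre), the yellow cap was never touched, the gripper is clear, and the job was handed in at about 13.4 s; the hand-in returned no verdict.

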